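Unbolt the painted chest and hold its lid open

TASK

The painter wants to line the inside of the chest: while the lid is still shut, draw its slide bolt fully back to the stop, then raise the lid and hold it open at 50 degrees. The lid falls shut by itself, so finish while still holding it there with the gripper, steady, the bolt still drawn back. Leave the paint tin, the brush and the turned leg where they are.

Things in the scene. Friction and masses are not known exactly. Their poses are not given: they have to be found in the camera images.
- bolt (a joint): How far the slide bolt is drawn back, in m: 0 = shot right out over the lid's front edge, 0.040 = fully back against its stop; it starts somewhere from 0 to 0.008. It slides with about 2 N of friction and stays where it is left. The rod lies over the lid until it is drawn back about 0.021.
- bolt_knob (a point): Centre of the slide bolt's upright round steel knob: 14 to 17 mm across, 34 mm high (17 mm above and below this point), on a thin neck; the track's top lies 25 mm and the chest's ledge 45 mm below this point. On the front ledge, left or right of the lid's handle. x points level to the chest's hinge side, z up; drawing the bolt back moves the knob along -x, to the chest's front.
- bolt_base: The bolt's fixed low steel track on the chest's front ledge: 64 mm long (x), 34 mm wide, 20 mm high, bolt sliding along x; origin on the ledge under the knob's place when the bolt is shot right out. A flat brass keyhole plate lies on the ledge at the other side of the handle.
- lid (a joint): Opening angle of the lid in rad: 0 = shut, grows as it opens, stop at 1.4; 50 degrees = 0.873. The lid (about 0.5 kg, hidden variation) falls shut from any angle when let go, and cannot be opened more than about 0.02 while the bolt lies over it.
- lid_handle (a point): Middle of the lid's handle: a round wooden bar 12 mm thick, 122 mm long, parallel to the hinge, on two 12 mm posts 48 mm either side of the middle; its centre line stands 40 mm off the lid's upper face, 38 mm behind the lid's front edge. Axes are the lid's: y along the bar, x from front edge to hinge, z out of its upper face. The bar can turn between gripping fingers as the lid swings.
- lid_hinge (a point): Middle of the level hinge line on the chest's far upper rim, at the lid's underside; axes as the lid's, y along the hinge. In the lid's axes the handle's middle lies 155 mm from it along -x and 54 mm along +z. The lid is 193 mm front to hinge, 360 mm wide, 14 mm thick; opening swings its front edge up and over towards the hinge side.
- chest: The painted wooden chest, fixed to the table, 260 mm front to back (x), 360 mm wide (y), 122 mm high at its fixed front ledge, which is 65 mm deep; its origin is the centre of its underside, x points from front to hinge side.
- tin_mid (a point): Centre of a bare metal paint tin, 72 mm across, 85 mm high, standing beside the chest; leave it alone.
- brush: A paint brush about 190 mm long lying beside the chest, along its x axis; leave it alone.
- leg_mid (a point): Centre of a small turned wooden furniture leg, 44 mm across, 130 mm high, standing beside the chest; leave it alone.

How it is judged:
By the outcome, as a careful person would: the job done as asked, in the order asked, and still so for the second after the job is handed in, while the arm keeps its last pose, push and grip.
It also fails if it takes over 48 s, if anything falls off the work surface, if the arm or the gripper's body presses on something with over 40 N, if the wrist force passes 120 N, or if a joint passes its speed limit or range.

ROBOT

A 6-joint arm with a two-finger parallel gripper is mounted at the origin on the work surface. World frame = base frame: x ahead of the robot, y to its left, z up, the work surface at z = 0. Lengths are in m, angles in rad, forces in N, time in s.
With the tool pointing down it reaches from about 0.35 to 0.85 m from the base axis. Payload 8.1 kg.
Tool frame: the origin (TCP) lies on the mounting face of the last link; the fingertips stand 186 mm ahead of it and the grasp point (between the pads) lies 167 mm ahead of it; y points along the fingers, x is the direction in which the jaws open and shut, and the axes are right-handed (so a half turn about y gives the same grasp; the last joint's range is limited). The gripper opens to 93 mm and grips with 3 to 60 N. Pads are 15 mm wide; open, the fingers measure 128 mm over their backs; the gripper's body (75 mm by 188 mm) begins 65 mm behind the grasp point.
Start: joints at [-1.366, 0.13, 1.488, -0, 1.523, -0.085], TCP at [0.171, -0.575, 0.405] pointing down, gripper open.
Joint ranges: [-2.96, 2.96], [-0.89, 2.26], [0.02, 2.5], [-1.34, 4.48], [0, 2.73], [-2.66, 2.66]. Speed limits (rad/s): [2.39, 2.39, 2.79, 3.14, 3.14, 3.14].

INTERFACE

Orientations are given as a rotation vector (axis times angle).
In Python, from plant import robot, imaging gives the robot as it stands.
- The arm moves only by the shell command python3 -m inch 'ROWS' [OPENING] [FORCE]. ROWS is JSON, a list of rows, each an object of numbers: "x", "y", "z": the shift along the tool's x, y, z in mm; "twist": the turn about the tool's y in rad. In form: [{"x": .., "y": .., "z": .., "twist": ..}, ...]. A call has 1 to 12 rows; each row shifts and turns the commanded pose from where the row before left it, along the tool's axes as they then stand; what a row does not reach is not made up. A row lasts 1/10 s, in which the tool goes at most 50 mm and 8.59 degrees, less where a joint would pass 70% of its speed; a pose out of reach is approached as far as the arm can. A call with a gripper value outside its range is refused whole. OPENING is the gripper command: -1 is shut, 1 is fully open, values between are in proportion, set as the call begins (- or left out, the last holds). The fingers move at their own pace and stop on an object; FORCE is the grip in N (left out, the last holds). Time passes only in rows, so rows that do not move let the fingers close. It gives the time, the measured TCP pose, the force and the opening at its end, in the units of the state.
- robot.read_state(): the state, without advancing time (a new reading comes with each control period).
- imaging.read_camera(name): name is "scene" or "top" or "wrist"; returns a dict with "color" (384x512x3 uint8, red, green, blue), "depth" (384x512 float32, m along the optical axis (not along the pixel's ray), 0 where there is no reading), "fx", "fy", "cx", "cy" (pixels), "rvec" (rotation vector, rad) and "tvec" (3), from world to camera coordinates, as OpenCV has them; the wrist camera has in their place "tool_from_camera" (4x4, takes a point from camera to tool coordinates, whose origin is the TCP and whose axes are the tool frame's). Camera axes: x right, y down, z forward; pixel columns grow to the right and rows downward; lengths in m; the calibration is good to about 2 mm. A picture is of the moment at which its call begins: read the wrist's pose just before it.
- robot.close_job(): hands the job in, once; it reports no verdict.
The state is a dict: "t": time; "q": joint angles; "dq": joint speeds; "joint_torque": joint torques, N m; "tool_pos": TCP position; "orientation": TCP orientation; "force": force on the tool from outside, world axes, zero at the start; "wrist_torque": the same for the moment, N m; "opening": finger opening in m.
Only numpy, scipy, OpenCV 4.12 (cv2) and the standard library are available. Lean on these libraries where they do the work, as an engineer would, in place of code of your own. Each camera call takes 0.05 s, during which the arm holds its last target.

## Working session

There is one attempt and no reset: what is moved stays moved. The work goes in short steps, Python scripts to look and compute and a shell command to move; the robot and the scene stay as the last step left them, time stands still between calls to the robot, and variables do not carry over. Pictures are saved under pics/ and viewed, and the job is handed in when it is done.

```bash
ls; mkdir -p pics; python3 - <<'E'
from plant import robot, imaging
import cv2,numpy as np
print(robot.read_state())
for n in("scene","top","wrist"):
    c=imaging.read_camera(n); cv2.imwrite(f"pics/a_{n}.png",c["color"][:,:,::-1]); np.savez(f"pics/a_{n}.npz",**c)
    print(n,{k:c[k] for k in c if k not in("color","depth")})
E
```

```text
pics
{'t': 0.0, 'q': array([-1.36637940e+00,  1.31181200e-01,  1.48928267e+00,  2.04867868e-05,
        1.52297264e+00, -8.54170387e-02]), 'dq': array([-0.00073529,  0.00022635,  0.00192771, -0.00126801,  0.0007992 ,
       -0.00111892]), 'joint_torque': array([-3.88361121e-03, -5.59834385e+01, -4.91772294e+01,  7.64296297e-02,
        3.52117745e-02, -1.90869632e-04]), 'tool_pos': array([ 0.17144569, -0.57475044,  0.40367329]), 'orientation': array([-1.3312055 ,  0.99403954, -0.9917708 ]), 'force': array([-0.14968318, -1.23469298,  0.82140219]), 'wrist_torque': array([-0.00532545, -0.01318651,  0.0274056 ]), 'opening': 0.09297382551121061}
scene {'fx': 433.959744892411, 'fy': 433.959744892411, 'cx': 255.8249557115072, 'cy': 183.09189710676512, 'rvec': array([ 1.56942192,  1.68873505, -0.89855174]), 'tvec': array([ 0.01466547, -0.23868487,  1.8002288 ])}
top {'fx': 396.14121752285917, 'fy': 396.14121752285917, 'cx': 249.62652650337048, 'cy': 190.88709626544738, 'rvec': array([ 2.18108939, -2.18737861,  0.06175077]), 'tvec': array([0.03896957, 0.6108073 , 1.24494133])}
wrist {'fx': 294.6902252459476, 'fy': 294.6902252459476, 'cx': 258.85849543040536, 'cy': 192.06686522638088, 'tool_from_camera': array([[ 9.99999728e-01, -6.23474166e-04, -3.94959472e-04,
         2.33778426e-03],
       [ 2.08716788e-04, -2.74401568e-01,  9.61615170e-01,
         2.03769097e-02],
       [-7.07919715e-04, -9.61614991e-01, -2.74401363e-01,
         7.70711184e-02],
       [ 0.00000000e+00,  0.00000000e+00,  0.00000000e+00,
         1.00000000e+00]])}
```

View pics/a_scene.png

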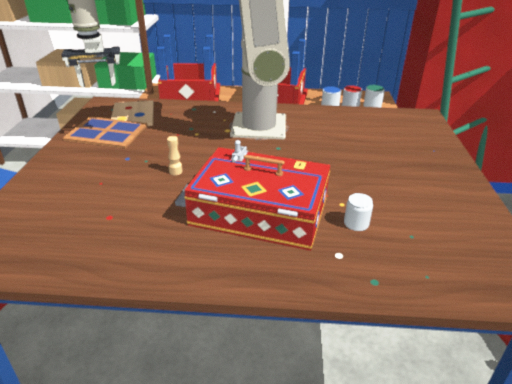

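View pics/a_top.png

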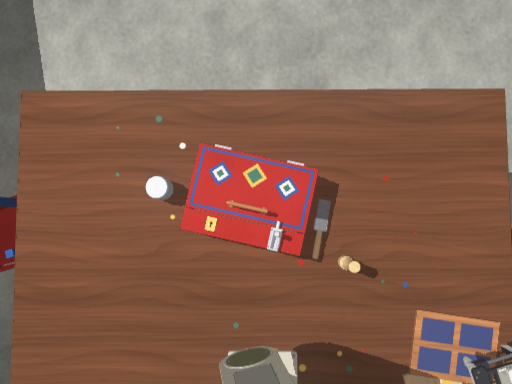

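View pics/a_wrist.png

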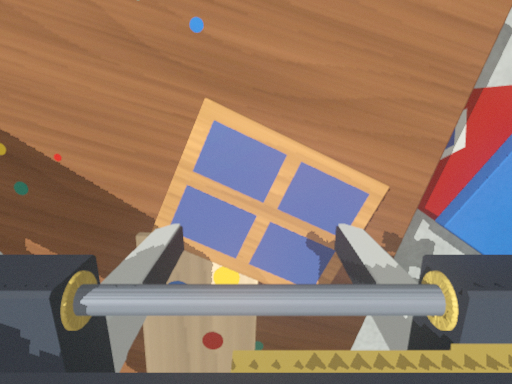

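The top picture shows the chest with its hinge away from the robot, handle at about (247,207), bolt at (276,236), keyhole plate at (211,224), tin at (158,187), brush at (320,228) and leg at (349,264). The scene view agrees.

```bash
cat > h.py <<'E'
import numpy as np,cv2
from scipy.spatial.transform import Rotation as R
def cloud(c):
    d=c["depth"];v,u=np.mgrid[:384,:512]
    P=np.stack([(u-c["cx"])/c["fx"]*d,(v-c["cy"])/c["fy"]*d,d],-1)
    Rm=R.from_rotvec(c["rvec"]).as_matrix()
    W=(P-c["tvec"])@Rm
    W[d==0]=np.nan
    return W
E
python3 - <<'E'
from h import *
c=np.load("pics/a_top.npz");W=cloud(c)
im=c["color"][130:280,140:370,::-1]
cv2.imwrite("pics/b_top.png",cv2.resize(im,None,fx=3.4,fy=3.4,interpolation=cv2.INTER_CUBIC))
z=W[...,2]
# lid plane
m=(z>0.105)&(z<0.15); m[:130]=0;m[285:]=0;m[:,:170]=0;m[:,335:]=0
pts=W[m]
print(m.sum(), np.nanpercentile(z[m],[5,25,50,75,95]))
r=cv2.minAreaRect(pts[:,:2].astype(np.float32)); print(r); print(cv2.boxPoints(r))
# bar: z>0.16
print("tall")
for name,(u0,u1,v0,v1) in dict(bar=(220,272,195,218),bolt=(262,290,215,255),tin=(140,175,170,202),leg=(330,365,250,280)).items():
    mm=np.zeros_like(m);mm[v0:v1,u0:u1]=1
    zz=z[v0:v1,u0:u1]
    print(name,np.nanmax(zz))
    t={"bar":.155,"bolt":.15,"tin":.07,"leg":.1}[name]
    q=W[mm&(z>t)]
    print(len(q),np.mean(q,0),q.min(0),q.max(0))
c=np.load("pics/a_scene.npz")
cv2.imwrite("pics/b_scene.png",cv2.resize(c["color"][130:250,160:390,::-1],None,fx=3.4,fy=3.4,interpolation=cv2.INTER_CUBIC))
E
```

```text
10641 [0.11952296 0.12246032 0.12434354 0.12605471 0.12866067]
((0.5864877104759216, 0.037615954875946045), (0.3611316680908203, 0.267539918422699), 77.16912841796875)
[[ 0.41595906 -0.1087343 ]
 [ 0.67681843 -0.16814792]
 [ 0.75701636  0.18396622]
 [ 0.496157    0.24337983]]
tall
bar 0.17589489150760923
180 [0.55840035 0.04415365 0.16951052] [ 0.54170209 -0.01278192  0.16203833] [0.5758156  0.10253471 0.17589489]
bolt 0.18524199451388956
29 [ 0.4827053  -0.03843935  0.18012635] [ 0.47512321 -0.04522375  0.17609163] [ 0.48898291 -0.03133863  0.18524199]
tin 0.09333790947944019
414 [0.62054915 0.31871581 0.08323409] [0.58636554 0.2861777  0.0706146 ] [0.65394257 0.35323735 0.09333791]
leg 0.135209564510197
127 [ 0.38686773 -0.26124654  0.12734783] [ 0.36942777 -0.27847206  0.10599202] [ 0.40283912 -0.24655848  0.13520956]
```

View pics/b_top.png

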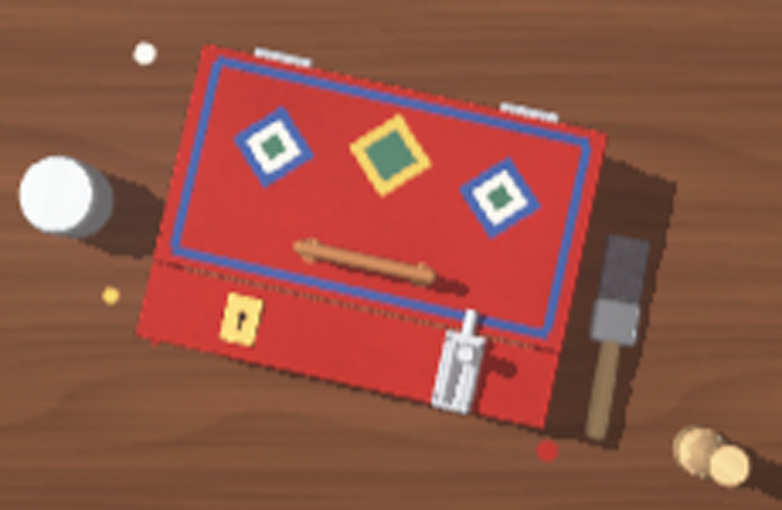

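View pics/b_scene.png

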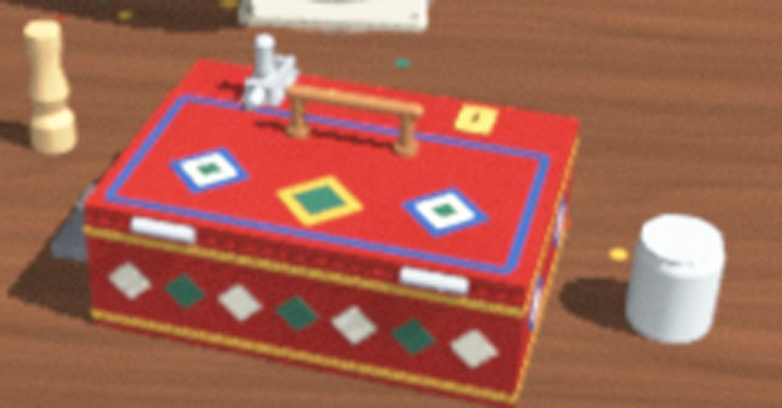

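```bash
cat >> h.py <<'E'
def tool():
    from plant import robot
    s=robot.read_state(); M=R.from_rotvec(s["orientation"]).as_matrix(); return s,np.array(s["tool_pos"]),M
def to_tool(target_grasp, yawc):
    s,p,M=tool(); g=p+M[:,1]*.167
    d=M.T@(np.asarray(target_grasp)-g)*1000
    # needed twist so tool x (or -x) along yawc
    a=np.arctan2(M[1,0],M[0,0]); 
    print("t",round(s["t"],2),"grasp",g.round(4),"yaw tool x deg",np.degrees(a).round(2),"toolshift mm",d.round(1),"y axis",M[:,1].round(3),"q",np.round(s["q"],2),"F",np.round(s["force"],1),"open",round(s["opening"],4))
    w=(yawc-a+np.pi/2)%np.pi-np.pi/2
    print("yaw err deg",np.degrees(w).round(2),"(twist about down axis = -that):",round(-w,3))
    return M
E
python3 - <<'E'
from h import *
M=to_tool([.4827,-.0384,.28],np.radians(-12.83)); print(M)
c=np.load("pics/a_top.npz");W=cloud(c);z=W[...,2]
# bar axis
m=np.zeros_like(z,bool);m[195:218,220:272]=1
q=W[m&(z>.16)][:,:2];l=cv2.fitLine(q.astype(np.float32),2,0,.01,.01).ravel();print("bar dir deg",np.degrees(np.arctan2(l[1],l[0])))
u=(q-q.mean(0))@l[:2];print(u.min(),u.max(),q.mean(0)+l[:2]*(u.min()+u.max())/2)
E
```

```text
t 0.15 grasp [ 0.1714 -0.5746  0.2369] yaw tool x deg -73.39 toolshift mm [-424.9  -42.4  451.6] y axis [-0.     0.001 -1.   ] q [-1.37  0.13  1.49 -0.    1.52 -0.09] F [0.  0.1 0.2] open 0.0928
yaw err deg 60.56 (twist about down axis = -that): -1.057
[[ 2.85810372e-01 -2.93432237e-04  9.58286150e-01]
 [-9.58285121e-01  1.40941385e-03  2.85810496e-01]
 [-1.43448779e-03 -9.99998964e-01  1.21633350e-04]]
bar dir deg 77.02108
-0.05915629284264839 0.06015432865247096 [0.55851243 0.04463992]
```

```bash
python3 -m inch '[{"y":-10,"twist":-0.132},{"y":-10,"twist":-0.132},{"y":-10,"twist":-0.132},{"y":-10,"twist":-0.132},{"twist":-0.132},{"twist":-0.132},{"twist":-0.132},{"twist":-0.132}]' -0.1 20; python3 - <<'E'
from h import *
to_tool([.4827,-.0384,.277],np.radians(-12.9))
E
```

```text
t 0.15 grasp [ 0.1714 -0.5746  0.2369] yaw tool x deg -73.39 toolshift mm [-424.9  -39.4  451.6] y axis [-0.     0.001 -1.   ] q [-1.37  0.13  1.49 -0.    1.52 -0.09] F [0.  0.1 0.2] open 0.0928
yaw err deg 60.49 (twist about down axis = -that): -1.056$[0]: bad value
```

```bash
python3 -m inch '[{"x":0,"y":-10,"z":0,"twist":-0.132},{"x":0,"y":-10,"z":0,"twist":-0.132},{"x":0,"y":-10,"z":0,"twist":-0.132},{"x":0,"y":-10,"z":0,"twist":-0.132},{"x":0,"y":0,"z":0,"twist":-0.132},{"x":0,"y":0,"z":0,"twist":-0.132},{"x":0,"y":0,"z":0,"twist":-0.132},{"x":0,"y":0,"z":0,"twist":-0.132}]' -0.1 20; python3 - <<'E'
from h import *
to_tool([.4827,-.0384,.277],np.radians(-12.9))
E
```

```text
t: 0.95
tool_pos: [0.1715, -0.5749, 0.4443]
orientation: [-1.563, 0.173, -0.172]
force: [0.7, -0.6, -0.1]
opening: 0.0421
t 0.95 grasp [ 0.1714 -0.5748  0.2773] yaw tool x deg -12.58 toolshift mm [187.    0.7 591.3] y axis [-0.     0.001 -1.   ] q [-1.37  0.12  1.43  0.    1.59 -1.15] F [ 0.7 -0.6 -0.1] open 0.0421
yaw err deg -0.32 (twist about down axis = -that): 0.006
```

```bash
python3 -m inch '[{"x":8,"y":0,"z":25,"twist":0.006},{"x":14,"y":0,"z":45,"twist":0},{"x":14,"y":0,"z":45,"twist":0},{"x":14,"y":0,"z":45,"twist":0},{"x":14,"y":0,"z":45,"twist":0},{"x":14,"y":0,"z":45,"twist":0},{"x":14,"y":0,"z":45,"twist":0},{"x":14,"y":0,"z":45,"twist":0},{"x":14,"y":0,"z":45,"twist":0},{"x":14,"y":0,"z":45,"twist":0},{"x":14,"y":0,"z":45,"twist":0},{"x":8,"y":0,"z":25,"twist":0}]'; python3 - <<'E'
from h import *
to_tool([.4827,-.0384,.277],np.radians(-12.9))
E
```

```text
t: 2.15
tool_pos: [0.4386, -0.121, 0.4446]
orientation: [-1.563, 0.179, -0.18]
force: [0.4, -0.7, 0.1]
opening: 0.0419
t 2.15 grasp [ 0.4386 -0.1209  0.2776] yaw tool x deg -13.11 toolshift mm [24.2  0.7 90.3] y axis [ 0.     0.001 -1.   ] q [-0.38 -0.28  1.81  0.    1.62 -0.15] F [ 0.4 -0.7  0.1] open 0.0419
yaw err deg 0.21 (twist about down axis = -that): -0.004
```

```bash
python3 -m inch '[{"x":8,"y":0,"z":30,"twist":-0.004},{"x":8,"y":0,"z":30,"twist":0},{"x":8,"y":0,"z":30,"twist":0},{"x":0,"y":0,"z":0,"twist":0},{"x":0,"y":0,"z":0,"twist":0}]'; python3 - <<'E'
from h import *
from plant import imaging
to_tool([.4827,-.0384,.167],np.radians(-12.9))
s,p,M=tool()
c=imaging.read_camera("wrist"); cv2.imwrite("pics/c_wrist.png",c["color"][:,:,::-1]); np.savez("pics/c_wrist.npz",p=p,M=M,**c)
c=imaging.read_camera("top"); cv2.imwrite("pics/c_top.png",c["color"][:,:,::-1])
E
```

```text
t: 2.65
tool_pos: [0.4814, -0.0413, 0.4444]
orientation: [-1.564, 0.178, -0.176]
force: [-0.2, -0.1, -0.8]
opening: 0.0422
t 2.65 grasp [ 0.4812 -0.0413  0.2774] yaw tool x deg -12.9 toolshift mm [  0.9 110.4   3.2] y axis [-0.001 -0.    -1.   ] q [-0.19 -0.2   1.74 -0.    1.6   0.03] F [-0.2 -0.1 -0.8] open 0.0422
yaw err deg 0.0 (twist about down axis = -that): -0.0
```

View pics/c_wrist.png

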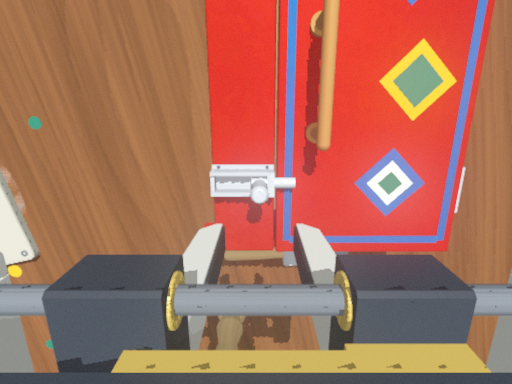

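The wrist view shows the knob at (260,190) midway between the jaws, the rod still over the lid's edge at (287,183) and the bar at (328,80).

```bash
cat >> h.py <<'E'
def wcloud(c,p,M):
    d=c["depth"];v,u=np.mgrid[:384,:512]
    P=np.stack([(u-c["cx"])/c["fx"]*d,(v-c["cy"])/c["fy"]*d,d],-1)
    T=c["tool_from_camera"];W=(P@T[:3,:3].T+T[:3,3])@M.T+p; W[d==0]=np.nan; return W
E
python3 - <<'E'
from h import *
c=np.load("pics/c_wrist.npz");W=wcloud(c,c["p"],c["M"]);z=W[...,2]
m=np.zeros_like(z,bool);m[165:215,240:280]=1
q=W[m&(z>.155)];print(len(q),q.mean(0),q.min(0),q.max(0)); q=q[q[:,2]>.178];print(len(q),q.mean(0))
print("ledge z",np.nanmedian(z[60:150,220:260]),"lid z",np.nanmedian(z[200:235,300:340]))
m=np.zeros_like(z,bool);m[20:150,310:345]=1
q=W[m&(z>.157)];print("bar",len(q),q.mean(0),q.min(0),q.max(0))
l=cv2.fitLine(q[:,:2].astype(np.float32),2,0,.01,.01).ravel();print("bar dir",np.degrees(np.arctan2(l[1],l[0])),l[2:])
E
```

```text
340 [ 0.48343654 -0.03838363  0.17623749] [ 0.47511338 -0.04830239  0.15506951] [ 0.49102257 -0.03197627  0.18235559]
223 [ 0.48309672 -0.03961711  0.18027218]
ledge z 0.12177927625133539 lid z 0.1249159506184983
bar 1917 [0.55688355 0.03684014 0.1693403 ] [ 0.54103182 -0.01567341  0.15814847] [0.57342222 0.08464234 0.17358447]
bar dir 77.05523 [0.5568836  0.03684014]
```

```bash
python3 -m inch '[{"x":1,"y":20,"z":2,"twist":0},{"x":0,"y":30,"z":0,"twist":0},{"x":0,"y":30,"z":0,"twist":0},{"x":0,"y":20,"z":0,"twist":0},{"x":0,"y":8,"z":0,"twist":0},{"x":0,"y":0,"z":0,"twist":0}]'; python3 -m inch '[{"x":0,"y":0,"z":0,"twist":0},{"x":0,"y":0,"z":0,"twist":0},{"x":0,"y":0,"z":0,"twist":0},{"x":0,"y":0,"z":0,"twist":0},{"x":0,"y":0,"z":0,"twist":0},{"x":0,"y":0,"z":0,"twist":0}]' -1 15; python3 - <<'E'
from h import *
to_tool([.483,-.0395,.167],np.radians(-12.9))
E
```

```text
t: 3.35
tool_pos: [0.4822, -0.0407, 0.3358]
orientation: [-1.563, 0.181, -0.178]
force: [0.4, -0.3, -0.3]
opening: 0.0419
t: 3.95
tool_pos: [0.4831, -0.04, 0.3376]
orientation: [-1.564, 0.177, -0.179]
force: [-0.6, 0.5, 6.0]
opening: 0.0151
t 3.95 grasp [ 0.4832 -0.04    0.1706] yaw tool x deg -13.0 toolshift mm [-0.4  3.6  0.4] y axis [ 0.001 -0.    -1.   ] q [-0.19 -0.14  1.89 -0.    1.4   0.04] F [-0.6  0.5  6. ] open 0.0151
yaw err deg 0.1 (twist about down axis = -that): -0.002
```

```bash
python3 -m inch '[{"x":-3,"y":0,"z":0,"twist":0},{"x":-5,"y":0,"z":0,"twist":0},{"x":-5,"y":0,"z":0,"twist":0},{"x":-5,"y":0,"z":0,"twist":0},{"x":-5,"y":0,"z":0,"twist":0},{"x":-5,"y":0,"z":0,"twist":0},{"x":-2,"y":0,"z":0,"twist":0},{"x":-1,"y":0,"z":0,"twist":0},{"x":0,"y":0,"z":0,"twist":0}]'; python3 - <<'E'
from h import *
M=to_tool([.483,-.0395,.167],np.radians(-12.9))
print(M.T@tool()[0]["force"])
E
```

```text
t: 4.85
tool_pos: [0.4527, -0.033, 0.3376]
orientation: [-1.564, 0.177, -0.18]
force: [1.7, -0.3, 6.7]
opening: 0.0152
t 4.85 grasp [ 0.453  -0.0331  0.1706] yaw tool x deg -13.0 toolshift mm [30.6  3.7  0.5] y axis [ 0.002 -0.001 -1.   ] q [-0.19 -0.24  1.96 -0.    1.41  0.04] F [ 1.7 -0.3  6.7] open 0.0152
yaw err deg 0.1 (twist about down axis = -that): -0.002
[ 1.6841183  -6.72738607  0.12093842]
```

```bash
for i in 1; do python3 -m inch '[{"x":-2,"y":0,"z":0,"twist":0},{"x":-1,"y":0,"z":0,"twist":0},{"x":-1,"y":0,"z":0,"twist":0},{"x":-1,"y":0,"z":0,"twist":0},{"x":0,"y":0,"z":0,"twist":0},{"x":0,"y":0,"z":0,"twist":0}]'; done; python3 - <<'E'
from h import *
M=to_tool([.483,-.0395,.167],np.radians(-12.9))
print(M.T@tool()[0]["force"])
E
```

```text
t: 5.45
tool_pos: [0.4479, -0.0319, 0.3376]
orientation: [-1.564, 0.177, -0.18]
force: [0.9, 0.2, 6.9]
opening: 0.0153
t 5.45 grasp [ 0.4483 -0.032   0.1706] yaw tool x deg -13.01 toolshift mm [35.5  3.7  0.5] y axis [ 0.002 -0.001 -1.   ] q [-0.19 -0.25  1.98 -0.    1.41  0.04] F [0.9 0.2 6.9] open 0.0153
yaw err deg 0.11 (twist about down axis = -that): -0.002
[ 0.82421302 -6.86336777  0.40533191]
```

Still free (35 mm so far); continue until the force shows the stop.

```bash
python3 -m inch '[{"x":-2,"y":0,"z":0,"twist":0},{"x":-1,"y":0,"z":0,"twist":0},{"x":-1,"y":0,"z":0,"twist":0},{"x":0,"y":0,"z":0,"twist":0},{"x":0,"y":0,"z":0,"twist":0}]'; python3 - <<'E'
from h import *
M=to_tool([.483,-.0395,.167],np.radians(-12.9))
print(M.T@tool()[0]["force"])
E
python3 -m inch '[{"x":-1,"y":0,"z":0,"twist":0},{"x":-1,"y":0,"z":0,"twist":0},{"x":0,"y":0,"z":0,"twist":0}]'; python3 - <<'E'
from h import *
M=to_tool([.483,-.0395,.167],np.radians(-12.9))
print(M.T@tool()[0]["force"])
E
```

```text
t: 5.95
tool_pos: [0.4444, -0.0311, 0.3377]
orientation: [-1.564, 0.175, -0.181]
force: [5.9, -1.6, 4.0]
opening: 0.0158
t 5.95 grasp [ 0.4451 -0.0313  0.1707] yaw tool x deg -13.01 toolshift mm [38.8  3.8  0.5] y axis [ 0.004 -0.001 -1.   ] q [-0.19 -0.26  1.99 -0.    1.41  0.04] F [ 5.9 -1.6  4. ] open 0.0158
yaw err deg 0.11 (twist about down axis = -that): -0.002
[ 6.1601184  -3.93384401 -0.19875719]
t: 6.25
tool_pos: [0.4433, -0.0309, 0.3378]
orientation: [-1.564, 0.173, -0.184]
force: [15.8, -4.1, -3.9]
opening: 0.0158
t 6.25 grasp [ 0.4446 -0.0312  0.1708] yaw tool x deg -13.02 toolshift mm [39.3  4.1  0.6] y axis [ 0.007 -0.002 -1.   ] q [-0.18 -0.27  1.99 -0.    1.41  0.04] F [15.8 -4.1 -3.9] open 0.0158
yaw err deg 0.12 (twist about down axis = -that): -0.002
[16.29817251  4.05939488 -0.38464995]
```

```bash
python3 -m inch '[{"x":0,"y":0,"z":0,"twist":0},{"x":0,"y":0,"z":0,"twist":0},{"x":0,"y":0,"z":0,"twist":0},{"x":0,"y":0,"z":0,"twist":0}]' -0.1; python3 -m inch '[{"x":0,"y":-10,"z":0,"twist":0},{"x":0,"y":-30,"z":0,"twist":0},{"x":0,"y":-30,"z":0,"twist":0},{"x":0,"y":-25,"z":0,"twist":0},{"x":0,"y":0,"z":0,"twist":0},{"x":0,"y":0,"z":0,"twist":0}]';  python3 - <<'E'
from h import *
from plant import imaging
to_tool([.558,.043,.165],np.radians(-12.95))
s,p,M=tool()
c=imaging.read_camera("wrist"); cv2.imwrite("pics/d_wrist.png",c["color"][:,:,::-1])
W=wcloud(c,p,M);z=W[...,2]
m=np.zeros_like(z,bool);m[140:230,220:290]=1
q=W[m&(z>.178)&(z<.19)];print(len(q),q.mean(0))
E
```

```text
t: 6.65
tool_pos: [0.4415, -0.0303, 0.3362]
orientation: [-1.563, 0.179, -0.177]
force: [0.4, 0.6, 0.5]
opening: 0.0405
t: 7.25
tool_pos: [0.442, -0.0305, 0.4326]
orientation: [-1.564, 0.177, -0.179]
force: [0.2, -0.2, -0.3]
opening: 0.0422
t 7.25 grasp [ 0.4422 -0.0305  0.2656] yaw tool x deg -13.0 toolshift mm [ 96.1 100.7  97.7] y axis [ 0.001 -0.    -1.   ] q [-0.18 -0.32  1.86 -0.    1.6   0.04] F [ 0.2 -0.2 -0.3] open 0.0422
yaw err deg 0.05 (twist about down axis = -that): -0.001
244 [ 0.44678008 -0.0313453   0.18016918]
```

View pics/d_wrist.png

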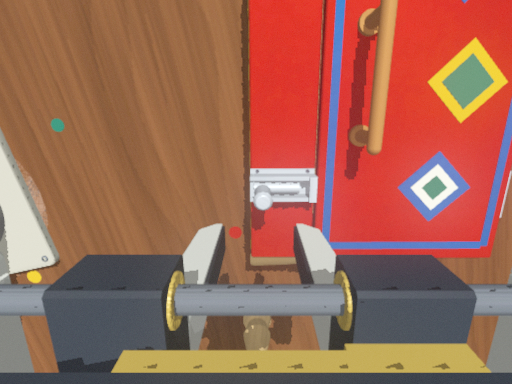

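Image: the knob is now at (263,198) at the track's front end, the rod's tip at (303,188) well clear of the lid's edge at (325,180). Travel was 37 mm to a firm stop. Now the handle.

```bash
python3 -m inch '[{"x":16,"y":0,"z":16,"twist":0},{"x":25,"y":0,"z":25,"twist":0},{"x":25,"y":0,"z":25,"twist":0},{"x":20,"y":0,"z":21,"twist":0},{"x":10,"y":0,"z":10,"twist":0},{"x":0,"y":20,"z":0,"twist":0},{"x":0,"y":0,"z":0,"twist":0}]';  python3 - <<'E'
from h import *
from plant import imaging
to_tool([.5585,.0437,.165],np.radians(-12.95))
s,p,M=tool()
c=imaging.read_camera("wrist"); cv2.imwrite("pics/e_wrist.png",c["color"][:,:,::-1])
W=wcloud(c,p,M);z=W[...,2]
xc=np.array([np.cos(np.radians(-12.95)),np.sin(np.radians(-12.95))])
rel=W[...,:2]-[.5585,.0437]
a=rel@xc; b=rel@[-xc[1],xc[0]]
q=np.stack([a,b,z],-1)[(abs(a)<.025)&(z>.155)&(z<.178)&(abs(b)<.07)]
print(len(q),q.mean(0),q.min(0),q.max(0))
E
```

```text
t: 8.0
tool_pos: [0.5565, 0.0428, 0.4071]
orientation: [-1.564, 0.184, -0.172]
force: [-0.1, -0.0, -2.1]
opening: 0.0417
t 8.0 grasp [0.5552 0.0428 0.2401] yaw tool x deg -12.97 toolshift mm [ 3.5 75.1  1.8] y axis [-0.008  0.    -1.   ] q [-0.02  0.02  1.6  -0.    1.53  0.21] F [-0.1 -0.  -2.1] open 0.0417
yaw err deg 0.02 (twist about down axis = -that): -0.0
2201 [0.00087451 0.00409611 0.16944634] [-0.00508378 -0.06114289  0.16330475] [0.006877   0.05959828 0.17264912]
```

View pics/e_wrist.png

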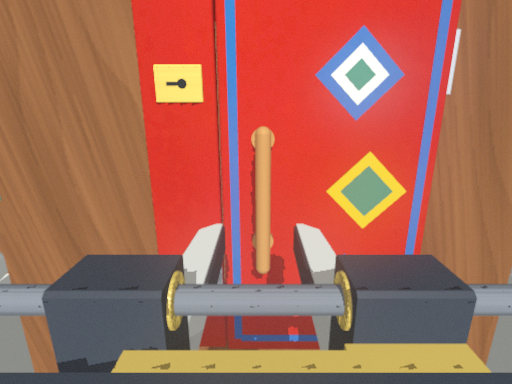

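The bar sits between the jaws (x≈263), centred along its length within about 2 mm. Descend and grip.

```bash
python3 -m inch '[{"x":2,"y":20,"z":1,"twist":0},{"x":0,"y":25,"z":0,"twist":0},{"x":0,"y":20,"z":0,"twist":0},{"x":0,"y":9,"z":0,"twist":0},{"x":0,"y":0,"z":0,"twist":0},{"x":0,"y":0,"z":0,"twist":0}]'; python3 - <<'E'
from h import *
to_tool([.5585,.0437,.163],np.radians(-12.95))
E
python3 -m inch '[{"x":0,"y":0,"z":0,"twist":0},{"x":0,"y":0,"z":0,"twist":0},{"x":0,"y":0,"z":0,"twist":0},{"x":0,"y":0,"z":0,"twist":0},{"x":0,"y":0,"z":0,"twist":0},{"x":0,"y":0,"z":0,"twist":0}]' -1 30; python3 - <<'E'
from h import *
to_tool([.5585,.0437,.163],np.radians(-12.95))
E
```

```text
t: 8.65
tool_pos: [0.5596, 0.0428, 0.3389]
orientation: [-1.563, 0.178, -0.179]
force: [1.1, 0.2, 0.3]
opening: 0.0415
t 8.65 grasp [0.5598 0.0428 0.1719] yaw tool x deg -13.02 toolshift mm [-1.5  8.9  0.6] y axis [ 0.001  0.    -1.   ] q [-0.01  0.07  1.68  0.    1.4   0.21] F [1.1 0.2 0.3] open 0.0415
yaw err deg 0.07 (twist about down axis = -that): -0.001
t: 9.25
tool_pos: [0.5585, 0.0433, 0.338]
orientation: [-1.563, 0.181, -0.175]
force: [-9.5, 2.2, 8.7]
opening: 0.0112
t 9.25 grasp [0.5579 0.0434 0.171 ] yaw tool x deg -12.99 toolshift mm [0.5 8.  0.4] y axis [-0.004  0.001 -1.   ] q [-0.01  0.07  1.68  0.    1.4   0.21] F [-9.5  2.2  8.7] open 0.0112
yaw err deg 0.04 (twist about down axis = -that): -0.001
```

Grip is 8 mm high on the pads; reopen, go lower, regrip.

```bash
python3 -m inch '[{"x":0,"y":0,"z":0,"twist":0},{"x":-1.5,"y":4,"z":0,"twist":0},{"x":0,"y":4,"z":0,"twist":0},{"x":0,"y":0,"z":0,"twist":0},{"x":0,"y":0,"z":0,"twist":0}]' -0.1; python3 - <<'E'
from h import *
to_tool([.5585,.0437,.163],np.radians(-12.95))
E
python3 -m inch '[{"x":0,"y":0,"z":0,"twist":0},{"x":0,"y":0,"z":0,"twist":0},{"x":0,"y":0,"z":0,"twist":0},{"x":0,"y":0,"z":0,"twist":0},{"x":0,"y":0,"z":0,"twist":0},{"x":0,"y":0,"z":0,"twist":0}]' -1 30; python3 - <<'E'
from h import *
to_tool([.5585,.0437,.163],np.radians(-12.95))
E
```

```text
t: 9.75
tool_pos: [0.5579, 0.0433, 0.3293]
orientation: [-1.563, 0.179, -0.178]
force: [0.2, -0.1, 0.4]
opening: 0.0409
t 9.75 grasp [0.5578 0.0433 0.1623] yaw tool x deg -13.01 toolshift mm [ 0.6 -0.7  0.6] y axis [-0.001  0.    -1.   ] q [-0.01  0.07  1.69  0.    1.38  0.21] F [ 0.2 -0.1  0.4] open 0.0409
yaw err deg 0.06 (twist about down axis = -that): -0.001
t: 10.35
tool_pos: [0.5579, 0.0433, 0.3298]
orientation: [-1.563, 0.178, -0.178]
force: [-1.9, -0.3, 1.8]
opening: 0.0112
t 10.35 grasp [0.5578 0.0433 0.1628] yaw tool x deg -13.0 toolshift mm [ 0.6 -0.2  0.5] y axis [-0.  0. -1.] q [-0.01  0.07  1.69  0.    1.38  0.21] F [-1.9 -0.3  1.8] open 0.0112
yaw err deg 0.05 (twist about down axis = -that): -0.001
```

```bash
python3 -c "
import numpy as np
a=np.radians(np.r_[0,1,np.arange(3,49,3),49,50.]);x=-155*np.cos(a)+54*np.sin(a);z=155*np.sin(a)+54*np.cos(a)
for t,i,j in zip(np.degrees(a)[1:],np.diff(x),-np.diff(z)):print(round(t),i.round(1),j.round(1))"
```

```text
1 1.0 -2.7
3 2.1 -5.3
6 3.5 -7.9
9 3.9 -7.7
12 4.3 -7.5
15 4.6 -7.2
18 5.0 -7.0
21 5.4 -6.7
24 5.7 -6.4
27 6.0 -6.1
30 6.4 -5.8
33 6.7 -5.4
36 6.9 -5.1
39 7.2 -4.7
42 7.4 -4.3
45 7.6 -3.9
48 7.8 -3.5
49 2.7 -1.1
50 2.7 -1.0
```

```bash
python3 -m inch '[{"x":1,"y":-2.7,"z":0,"twist":0},{"x":2.1,"y":-5.3,"z":0,"twist":0},{"x":3.5,"y":-7.9,"z":0,"twist":0},{"x":3.9,"y":-7.7,"z":0,"twist":0},{"x":4.3,"y":-7.5,"z":0,"twist":0},{"x":4.6,"y":-7.2,"z":0,"twist":0},{"x":0,"y":0,"z":0,"twist":0},{"x":0,"y":0,"z":0,"twist":0}]'; cat >> h.py <<'E'
def lidang():
    s,p,M=tool(); g=p+M[:,1]*.167
    xc=np.array([np.cos(np.radians(-12.95)),np.sin(np.radians(-12.95))])
    h=np.array([.5582,.0435])+.155*xc
    a=(g[:2]-h)@xc; zz=g[2]-.108
    th=np.arctan2(zz,-a)-np.arctan2(54,155)
    print("from gripper: lid deg",np.degrees(th).round(2),"radius mm",(np.hypot(a,zz)*1000).round(1),"nominal",np.hypot(155,54).round(1),"force tool",(M.T@s["force"]).round(1),"open",s["opening"])
def lidcam(name="scene",tag="x"):
    from plant import imaging
    c=imaging.read_camera(name); W=cloud(c)
    cv2.imwrite(f"pics/{tag}_{name}.png",cv2.resize(c["color"][90:260,120:400,::-1],None,fx=2.8,fy=2.8))
    return c,W
E
python3 - <<'E'
from h import *
to_tool([.5585,.0437,.163],np.radians(-12.95)); lidang(); lidcam(tag="f")
E
```

```text
t: 11.15
tool_pos: [0.5768, 0.039, 0.3693]
orientation: [-1.563, 0.179, -0.177]
force: [-9.0, 2.7, 1.2]
opening: 0.0113
t 11.15 grasp [0.5766 0.039  0.2023] yaw tool x deg -13.0 toolshift mm [-18.6  39.3   0.5] y axis [-0.001  0.    -1.   ] q [-0.02  0.09  1.6   0.    1.46  0.21] F [-9.   2.7  1.2] open 0.0113
yaw err deg 0.05 (twist about down axis = -that): -0.001
from gripper: lid deg 15.52 radius mm 165.6 nominal 164.1 force tool [-9.4 -1.2  0.6] open 0.011251249665277841
```

View pics/f_scene.png

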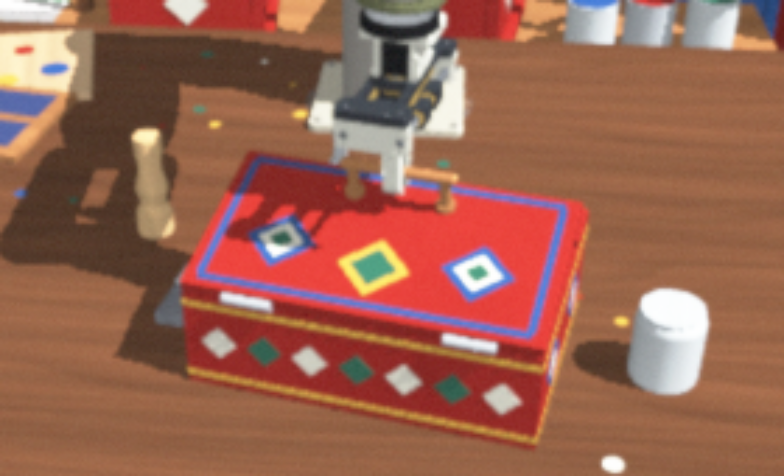

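The lid is rising with the bar in the fingers, and the bolt doesn't hold it. Continue the arc, with a little less x to ease the −9 N.

```bash
python3 -m inch '[{"x":4,"y":-7,"z":0,"twist":0},{"x":5,"y":-6.7,"z":0,"twist":0},{"x":5.7,"y":-6.4,"z":0,"twist":0},{"x":6,"y":-6.1,"z":0,"twist":0},{"x":6.4,"y":-5.8,"z":0,"twist":0},{"x":6.7,"y":-5.4,"z":0,"twist":0},{"x":0,"y":0,"z":0,"twist":0},{"x":0,"y":0,"z":0,"twist":0}]'; python3 - <<'E'
from h import *
lidang()
E
python3 -m inch '[{"x":6.9,"y":-5.1,"z":0,"twist":0},{"x":7.2,"y":-4.7,"z":0,"twist":0},{"x":7.4,"y":-4.3,"z":0,"twist":0},{"x":7.6,"y":-3.9,"z":0,"twist":0},{"x":0,"y":0,"z":0,"twist":0},{"x":0,"y":0,"z":0,"twist":0},{"x":0,"y":0,"z":0,"twist":0}]'; python3 - <<'E'
from h import *
lidang();c,W=lidcam(tag="g"); np.savez("pics/g.npz",W=W,color=c["color"])
E
```

```text
t: 12.0
tool_pos: [0.6103, 0.0313, 0.4084]
orientation: [-1.563, 0.177, -0.18]
force: [-9.8, 2.3, 6.3]
opening: 0.0108
from gripper: lid deg 33.59 radius mm 167.4 nominal 164.1 force tool [-10.   -6.3   0. ] open 0.010844702536481749
t: 12.7
tool_pos: [0.6388, 0.0246, 0.427]
orientation: [-1.563, 0.175, -0.182]
force: [-6.6, 1.5, 7.9]
opening: 0.0113
from gripper: lid deg 45.6 radius mm 168.0 nominal 164.1 force tool [-6.7 -8.  -0.1] open 0.011263160563298149
```

View pics/g_scene.png

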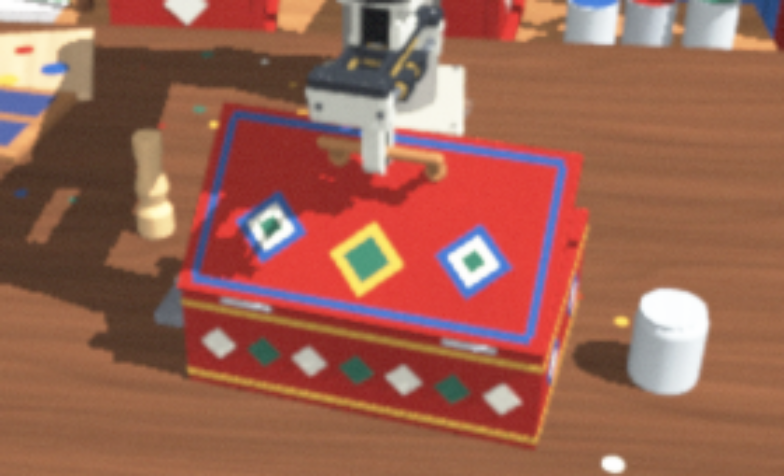

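```bash
cat >> h.py <<'E'
def fitlid(W,c,tag):
    # points inside chest footprint behind the ledge, selected in chest axes
    xc=np.array([np.cos(np.radians(-12.95)),np.sin(np.radians(-12.95))]);yc=np.array([-xc[1],xc[0]])
    rel=W[...,:2]-(np.array([.5582,.0435])+.155*xc); a=rel@xc;b=rel@yc;z=W[...,2]-.108
    m=(a<.0)&(a>-.17)&(abs(b)<.165)&(z>.02)&(z<.16)&(abs(b)>.03)
    X=np.stack([a,b,z],-1)[m]
    rng=np.random.default_rng(0);best=None
    for _ in range(400):
        s=X[rng.choice(len(X),3,False)];n=np.cross(s[1]-s[0],s[2]-s[0]);n/=np.linalg.norm(n)+1e-12
        i=abs((X-s[0])@n)<.003
        if best is None or i.sum()>best.sum():best=i
    Y=X[best];mu=Y.mean(0);n=np.linalg.svd(Y-mu,full_matrices=False)[2][2];n*=np.sign(n[2])
    print(tag,"lid plane: N",len(X),len(Y),"normal",n.round(3),"angle",np.degrees(np.arctan2(n[0],n[2])).round(2),"dist from hinge mm (14)",(mu@n*1000).round(1))
E
python3 - <<'E'
from h import *
d=np.load("pics/g.npz");fitlid(d["W"],None,"scene")
from plant import imaging
c=imaging.read_camera("top");fitlid(cloud(c),c,"top")
lidang()
E
```

```text
scene lid plane: N 6326 5215 normal [0.708 0.003 0.707] angle 45.04 dist from hinge mm (14) 16.6
top lid plane: N 2113 1808 normal [0.706 0.001 0.708] angle 44.94 dist from hinge mm (14) 16.3
from gripper: lid deg 45.58 radius mm 168.0 nominal 164.1 force tool [-6.9 -7.2  0.3] open 0.010916839260121136
```

Lid measured 45.0° by both cameras. 5° more.

```bash
python3 -m inch '[{"x":4,"y":-2,"z":0,"twist":0},{"x":5,"y":-2,"z":0,"twist":0},{"x":4,"y":-1.5,"z":0,"twist":0},{"x":0,"y":0,"z":0,"twist":0},{"x":0,"y":0,"z":0,"twist":0},{"x":0,"y":0,"z":0,"twist":0},{"x":0,"y":0,"z":0,"twist":0},{"x":0,"y":0,"z":0,"twist":0}]' - 40; python3 - <<'E'
from h import *
c,W=lidcam(tag="h");fitlid(W,c,"scene")
c,W=lidcam("top",tag="h");fitlid(W,c,"top")
lidang()
E
```

```text
t: 13.6
tool_pos: [0.6513, 0.0217, 0.4322]
orientation: [-1.563, 0.175, -0.181]
force: [-6.6, 2.1, 7.2]
opening: 0.0106
scene lid plane: N 6367 5216 normal [0.765 0.002 0.643] angle 49.95 dist from hinge mm (14) 16.3
top lid plane: N 1990 1669 normal [0.763 0.001 0.646] angle 49.75 dist from hinge mm (14) 16.3
from gripper: lid deg 50.32 radius mm 167.8 nominal 164.1 force tool [-6.1 -6.4  0.2] open 0.010882303384676542
```

View pics/h_top.png

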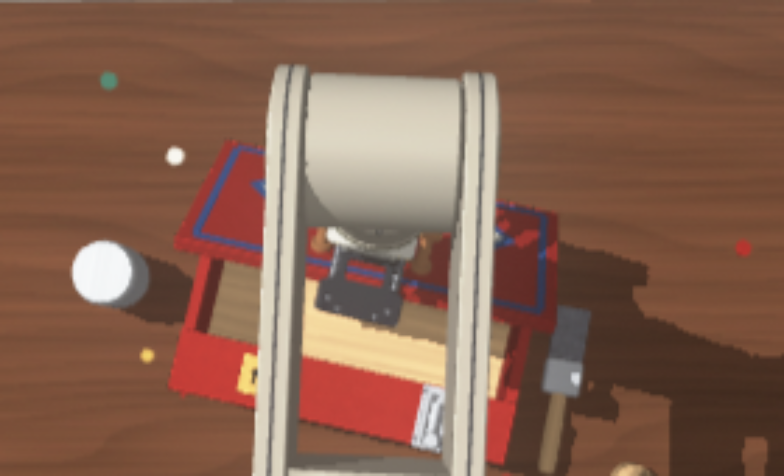

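The lid is open at ~49.9°. The bolt at (430,420) is still back, and the tin, brush and leg are untouched. A last check that it holds steady, then hand in.

```bash
python3 -m inch '[{"x":0,"y":0,"z":0,"twist":0},{"x":0,"y":0,"z":0,"twist":0},{"x":0,"y":0,"z":0,"twist":0},{"x":0,"y":0,"z":0,"twist":0},{"x":0,"y":0,"z":0,"twist":0},{"x":0,"y":0,"z":0,"twist":0},{"x":0,"y":0,"z":0,"twist":0},{"x":0,"y":0,"z":0,"twist":0},{"x":0,"y":0,"z":0,"twist":0},{"x":0,"y":0,"z":0,"twist":0}]'; python3 - <<'E'
from h import *
from plant import robot
c,W=lidcam(tag="i");fitlid(W,c,"scene")
c,W=lidcam("top",tag="i");fitlid(W,c,"top")
z=W[...,2];m=(abs(W[...,0]-.4468)<.03)&(abs(W[...,1]+.0313)<.02)&(z>.17)&(z<.19)
print("knob",m.sum(),W[m].mean(0) if m.any() else None)
lidang(); s=robot.read_state();print(np.abs(s["dq"]).max(),s["t"])
E
```

```text
t: 14.7
tool_pos: [0.6514, 0.0217, 0.4322]
orientation: [-1.563, 0.175, -0.181]
force: [-6.0, 1.4, 5.6]
opening: 0.0109
scene lid plane: N 6374 5261 normal [0.767 0.004 0.642] angle 50.05 dist from hinge mm (14) 16.2
top lid plane: N 1995 1659 normal [0.764 0.001 0.645] angle 49.81 dist from hinge mm (14) 16.2
knob 28 [ 0.44639207 -0.03044647  0.18031871]
from gripper: lid deg 50.33 radius mm 167.8 nominal 164.1 force tool [-5.3 -7.6 -0.1] open 0.010944438352123482
0.0027960263559846186 14.8
```

```bash
python3 -c "
from plant import robot
print(robot.close_job())"
```

```text
the job is handed in; nothing more can be done
None
```

With the lid shut, I drew the bolt back about 37 mm until it met a firm stop at about 16 N. I then gripped the lid's handle, raised the lid to 50° and handed the job in at about 14.8 s, still holding it.

- **Lid angle:** the two fixed cameras measured 50.05° and 49.81°, and the gripper position gave 50.3°. The lid held still for a further second.
- **Bolt:** the last top view put the knob within about 1 mm of where I left it. I inferred "fully back" from the travel and the stop force, since its starting position was not given.
- **Other checks:** the tin, brush and leg looked untouched in the pictures, though I did not measure them again. I saw about 17 N at most on the wrist.
- **Mended or disagreeing:** the first handle grip sat about 8 mm too high, so I reopened and gripped again lower. The hinge-to-bar distance I estimated was about 4 mm more than the stated one, probably bar seating or calibration error. It left a steady force of about 9 N on the wrist.

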